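# Draw the sagging bolt and hold the coder's guard gate ajar

## Task

First slide the ribbon roll up off the spindle in front of the guard gate, where it blocks the gate's swing, and stand it upright in the shallow grey tray. Then take the sagging barrel bolt by its knob, lift it over the bent keeper while pulling it back towards the hinge, without wrenching it against the keeper, and swing the gate towards the spindle side until it is about 25 degrees open. Finish still holding the knob with the bolt drawn and the gate ajar at that angle (its closer would pull it shut), and do not shift the loose cartons or the white bottle.

Things in the scene. Friction and masses are not known exactly. Their poses are not given: they have to be found in the camera images.
- unit: fixed guard unit of a carton coder: grey base plate 280 x 305 mm, 12 mm thick, low see-through housing (107 mm high) behind the gate. Origin on the table, mid-way along the closed gate; y runs along the closed gate from the latch post (y = -139 mm) to the hinge (y = +120 mm); -x is the front, to which the gate opens and where the spindle stands (x = -78, y = -102 mm). z up
- spindle_tip (a point): centre of the top end of the fixed upright steel spindle, 135 mm above the table, diameter 21 mm for the upper 60 mm, above a 29 mm shoulder on which the roll rests
- roll_center (a point): centre (half-way up) of the ribbon roll: black, outer diameter 56 mm, height 50 mm, bore 25.4 mm, 85 to 170 g; it starts loose on the spindle, resting on the shoulder, its centre 100 mm above the table. Its z axis is the roll's axis. It must rise 60 mm to be clear of the spindle
- tray_in (a point): centre of the inner floor (4 mm above the table) of the fixed grey tray, 150 x 150 mm outside, walls 4 mm thick and 30 mm high; its x and y axes are parallel to the walls
- gate_hinge (a point): point on the gate's upright hinge axis, 118 mm above the table (the height of the gate's top rail). The gate is an aluminium frame with a clear panel, 20 mm thick, reaching 220 mm from the hinge to its free edge, from 18 to 118 mm above the table
- gate (a joint): opening angle of the gate: 0 is shut, grows to 0.9 as the free edge swings towards the unit's -x side (clockwise from above). A spring closer pulls it shut with about 0.16 N m when shut and 0.31 N m at 0.44 rad; it moves freely otherwise, but cannot open while the bolt's nose lies in the keeper
- bolt_knob: centre of the bolt's upright black knob, diameter 20 mm, 34 mm tall, on a 10 mm stem; 195 mm above the table when the bolt sags, 150 mm from the hinge when it is shot. Rigid with the bolt, which lies 58 mm below. The guides' tops (172 mm above the table) stand 55 mm towards the latch and 100 mm towards the hinge from the knob. Knob and bolt slide along the gate, lift, and turn with the gate
- draw (a joint): how far the bolt is drawn back along the gate towards the hinge, m: 0 shot, 0.046 fully drawn; slides with 1.5 N of friction. The nose is clear of the keeper's two side cheeks beyond 0.034
- bolt (a joint): how high the bolt is lifted in its worn guides, m: 0 sagging under its own weight (180 g), 0.021 at most. A lug under the nose hangs 9 mm deep behind the keeper's bent lip, so that the bolt can be drawn past the first few mm only while it is lifted 11 mm or more, until it is drawn 0.034
- carton_a: dark printed carton 65 x 95 mm, 135 mm tall, on the table; leave alone. Origin at the centre of its underside
- carton_b: low dark printed carton 65 x 95 mm, 60 mm tall, on the table; leave alone. Origin at the centre of its underside
- flask: white plastic bottle, diameter 48 mm, 110 mm tall, black cap; leave alone. Origin at the centre of its underside
Not all that is in view belongs to the job. Leave any orange or pink look-alike of the part that bears roll_center alone.

How it is judged:
On the way, in this order (a step that is already met when the one before it is completed fails the run):
1. the roll stands released in the tray (horizontal distance between roll_center and tray_in below 0.055 m and z of roll_center in the frame of tray_in below 0.032 m and angle between roll_center's own z axis and vertical below 0.15 rad and contact force between the fingers and roll below 0.05 N), for 0.2 s.
2. the bolt is lifted over the keeper and drawn clear of it (value of joint draw above 0.034 m), for 0.1 s.
At the end, for the whole second after the job is handed in: the roll stands upright (within 0.15 rad) on the tray's floor within 55 mm of its centre; the gate is held still between 0.30 and 0.60 rad (17 to 34 degrees) by the fingers on the bolt's knob (over 0.5 N of contact), with the bolt drawn more than 25 mm (horizontal distance between roll_center and tray_in below 0.055 m and z of roll_center in the frame of tray_in below 0.032 m and angle between roll_center's own z axis and vertical below 0.15 rad and value of joint gate between 0.3 and 0.6 rad and value of joint draw above 0.025 m and contact force between the fingers and bolt_knob above 0.5 N and not (velocity of joint gate above 0.05 rad/s) and not (velocity of joint gate below -0.05 rad/s)); the arm keeps its last pose, push and grip.
It fails at once if a carton or the bottle is moved more than 30 mm (distance of any of carton_a, carton_b, flask from where it was at the start of the episode above 0.03 m).
It fails at once if the bolt is wrenched against its keeper with more than 40 N (contact force between bolt and unit above 40 N).
It also fails if it takes over 53 s, if anything falls off the work surface, if the arm or the gripper's body presses on something with over 40 N, if the wrist force passes 120 N, or if a joint passes its speed limit or range.

## Robot

A 6-joint arm with a two-finger parallel gripper is mounted at the origin on the work surface. World frame = base frame: x ahead of the robot, y to its left, z up, the work surface at z = 0. Lengths are in m, angles in rad, forces in N, time in s.
With the tool pointing down it reaches from about 0.25 to 0.775 m from the base axis. Payload 8.9 kg.
Tool frame: the origin (TCP) lies midway between the tips of the shut fingers; the grasp point (between the pads) lies 19 mm behind it; z points along the fingers, y is the direction in which the jaws open and shut (so a half turn about z gives the same grasp; the last joint's range is limited). The gripper opens to 85 mm and grips with 20 to 120 N. Pads are 22 mm wide; open, the fingers measure 114 mm over their backs; the gripper's body (76 mm by 85 mm) begins 54 mm behind the grasp point. The pads swing forward as they close: fully open they stand 13 mm farther back than shut.
Start: joints at [-1.25, 0.291, -0.153, 1.127, 0, 1.431], TCP at [0.233, -0.47, 0.231] pointing down, gripper open.
Joint ranges: [-2.52, 2.52], [-0.91, 1.74], [-1.3, 1.37], [-1.96, 2.02], [-1.52, 1.47], [-3.14, 3.14]. Speed limits (rad/s): [2.22, 2.22, 2.79, 3.14, 3.14, 3.14].

## Interface

Orientations are given as a unit quaternion [w, x, y, z].
In Python, from cell import bot, set_gripper, ik, telemetry, imaging gives the robot as it stands. The module is installed in compiled form; this text tells all that it offers. Calls block until the motion is done:
- bot.move_pose(position, orientation): joint-space move of the TCP to a pose.
- bot.move_linear(position, rotation=None, feed=0.15): straight line of the TCP; rotation=None keeps the orientation; feed is the mean speed in m/s.
- bot.move_joints(angles): joint-space move.
- set_gripper(opening): finger opening in m; the grip force is fixed at half the most; returns when the fingers have stopped.
- bot.sleep(seconds).
- ik(position, orientation): joint angles nearest the present ones, or None.
- telemetry.get_obs(): the state.
- imaging.camera(name): name is "scene" or "top" or "wrist"; returns (picture, depth): 384x512x3 uint8, blue, green, red; 384x512 float32, m along the optical axis (not along the pixel's ray), 0 where there is no reading.
- imaging.camera_model(name): a dict with "K" (3x3 intrinsics, pixels), "origin" and "rotation" of the camera in the world. Camera axes: x right, y down, z forward; pixel columns grow to the right and rows downward; lengths in m; the calibration is good to about 2 mm. A picture is of the moment at which its call begins: read the wrist's pose just before it. camera_model takes no time and is no camera call; for the wrist camera it gives the pose at the moment of the call.
A pose or a line that the arm cannot do raises bot.PlanningError and nothing moves.
- bot.close_job(): hands the job in, once; it reports no verdict.
The state is a dict: "time_s": time; "joint_positions": joint angles; "qd": joint speeds; "joint_torque": joint torques, N m; "eef_pos": TCP position; "tool_rot": TCP orientation; "ft_force": force on the tool from outside, world axes, zero at the start; "wrist_torque": the same for the moment, N m; "grip_width": finger opening in m.
Only numpy, scipy, OpenCV 4.12 (cv2) and the standard library are available. Lean on these libraries where they do the work, as an engineer would, in place of code of your own. Each camera call takes 0.05 s, during which the arm holds its last target. There are 200 camera calls.

## Working session

There is one attempt and no reset: what is moved stays moved. The work goes in short steps, each a Python script; the robot and the scene stay as the last script left them, time stands still between calls to the robot, and variables do not carry over. Pictures are saved under pics/ and viewed, about 8 in all and at most 12, crops included, and the job is handed in when it is done.

```bash
mkdir -p pics
cat > h.py <<'E'
import numpy as np, cv2
from cell import bot,set_gripper,ik,telemetry,imaging
from scipy.spatial.transform import Rotation as R
def snap(n,f):
    m=imaging.camera_model(n); p,d=imaging.camera(n)
    cv2.imwrite(f'pics/{f}.png',p); np.savez(f'pics/{f}.npz',p=p,d=d,K=m['K'],o=m['origin'],r=m['rotation'])
    return p,d
def cloud(f):
    z=np.load(f'pics/{f}.npz'); d=z['d']; K=z['K']
    v,u=np.mgrid[:d.shape[0],:d.shape[1]]
    c=np.stack([(u-K[0,2])/K[0,0]*d,(v-K[1,2])/K[1,1]*d,d],-1)
    r=z['r']; r=r if r.shape==(3,3) else R.from_quat(np.roll(r,-1)).as_matrix()
    P=c@r.T+z['o']; P[d==0]=np.nan
    return P
def q(yaw):  # tool down, jaw (tool y) direction: see below
    r=R.from_euler('z',yaw)*R.from_euler('x',np.pi)
    return np.roll(r.as_quat(),1)
E
python3 - <<'E'
from h import *
for n in('scene','top'):
    p,d=snap(n,n)
    m=imaging.camera_model(n); print(n,m['origin'],np.round(m['rotation'],3).tolist(),m['K'][0])
o=telemetry.get_obs(); print(o)
a=np.vstack([cv2.imread('pics/scene.png'),cv2.imread('pics/top.png')])
E
```

```text
scene [1.0870667  0.69335899 1.50429678] [-0.094, 0.356, 0.895, -0.25] [475.80153141   0.         257.06483741]
top [0.43452946 0.09464196 1.20466205] [0.029, -0.697, 0.715, -0.041] [409.69434395   0.         252.43245832]
{'time_s': 0.1, 'joint_positions': array([-1.25029211e+00,  2.91225551e-01, -1.54054870e-01,  1.12668494e+00,
       -2.16861168e-05,  1.43150617e+00]), 'qd': array([-0.00122609,  0.00043469,  0.00131991,  0.00035417,  0.00040509,
       -0.00077625]), 'joint_torque': array([ 1.69377843e-03, -5.37975883e+01,  3.31919467e+01,  9.31075687e-03,
       -1.95417770e-04, -8.80915906e-06]), 'eef_pos': array([ 0.2328535 , -0.47010043,  0.23078739]), 'tool_rot': array([-5.81136235e-04,  9.73689661e-01,  2.27877383e-01, -6.36873142e-05]), 'ft_force': array([ 0.40599983, -0.69389787, -0.53869054]), 'wrist_torque': array([-0.0294721 ,  0.04599219,  0.02098681]), 'grip_width': 0.08497764302531235}
```

View pics/scene.png

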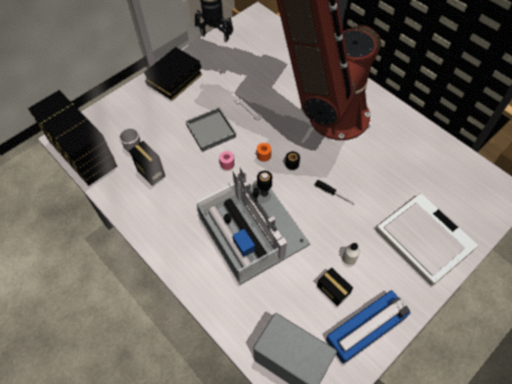

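View pics/top.png

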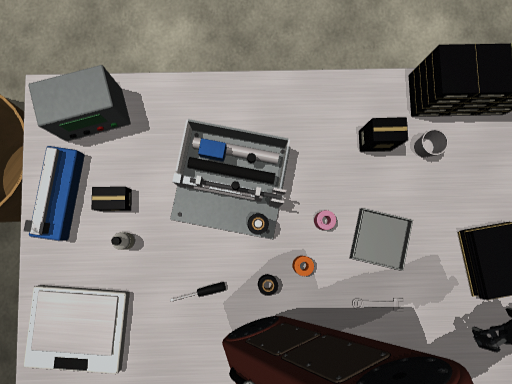

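Roll candidates in the top picture: black on the spindle (258,223), black loose on the table (268,285), orange (304,266), pink (326,220). The description fits the one on the spindle. The tray is at (381,239). The gate knob is around (236,186).

Run:
```python
from h import *
t=cv2.imread('pics/top.png')[110:245,165:300]; s=cv2.imread('pics/scene.png')[160:285,190:315]
a=np.hstack([cv2.resize(t,(560,560),interpolation=3)[:, :], ])
b=cv2.resize(s,(560,560),interpolation=3)
cv2.imwrite('pics/crop1.png',np.hstack([cv2.resize(a,(400,400)),cv2.resize(b,(400,400))]))
P=cloud('top')
for (u,v) in [(258,223),(268,285),(381,239),(236,186),(175,181),(291,200),(287,140),(189,122),(172,218),(266,236)]:
    print(u,v,P[v,u].round(3))
# tray: points with height 0.02-0.04 near
reg=P[200:280,340:420].reshape(-1,3); w=reg[(reg[:,2]>.022)&(reg[:,2]<.04)]
print('tray rim',len(w),cv2.minAreaRect(w[:,:2].astype(np.float32)))
reg=P[205:240,240:280].reshape(-1,3); w=reg[(reg[:,2]>.115)&(reg[:,2]<.15)]
print('roll top',len(w),w.min(0),w.max(0),np.median(w,0), cv2.minEnclosingCircle(w[:,:2].astype(np.float32)))
reg=P[110:240,165:300].reshape(-1,3)
for lo,hi in((.18,.23),(.155,.18),(.006,.018)):
    w=reg[(reg[:,2]>lo)&(reg[:,2]<hi)]; print(lo,hi,len(w)); 
    if len(w)>3: print(cv2.minAreaRect(w[:,:2].astype(np.float32)), w.mean(0))
    if hi==.23: print(w.round(3))
```

```text
258 223 [0.477 0.062 0.133]
268 285 [0.302 0.034 0.002]
381 239 [ 0.426 -0.302  0.003]
236 186 [0.565 0.116 0.209]
175 181 [0.594 0.279 0.122]
291 200 [ 0.548 -0.042 -0.004]
287 140 [ 0.703 -0.025  0.104]
189 122 [0.761 0.244 0.096]
172 218 [0.502 0.308 0.008]
266 236 [0.443 0.036 0.01 ]
tray rim 346 ((0.42605942487716675, -0.29732149839401245), (0.1523643434047699, 0.1497875154018402), 75.29452514648438)
roll top 322 [0.4480627  0.03505732 0.11814767] [0.50086027 0.08817214 0.13773072] [0.47624813 0.06211544 0.12389741] ((0.47558683156967163, 0.061969950795173645), 0.027625277638435364)
0.18 0.23 61
((0.5675454139709473, 0.11794939637184143), (0.018668966367840767, 0.017755191773176193), 43.32560729980469) [0.56685934 0.1174405  0.20704158]
[[0.578 0.12  0.207]
 [0.578 0.118 0.209]
 [0.578 0.115 0.21 ]
 [0.576 0.123 0.208]
 [0.575 0.12  0.208]
 [0.575 0.118 0.214]
 [0.575 0.115 0.209]
 [0.575 0.113 0.21 ]
 [0.573 0.125 0.206]
 [0.573 0.123 0.211]
 [0.572 0.12  0.213]
 [0.572 0.118 0.213]
 [0.572 0.115 0.213]
 [0.573 0.113 0.209]
 [0.573 0.111 0.209]
 [0.57  0.125 0.21 ]
 [0.571 0.12
[... 547 characters left out ...]
 0.212]
 [0.563 0.113 0.211]
 [0.563 0.111 0.211]
 [0.566 0.109 0.186]
 [0.564 0.126 0.186]
 [0.56  0.123 0.212]
 [0.56  0.121 0.213]
 [0.56  0.118 0.212]
 [0.56  0.116 0.209]
 [0.561 0.113 0.207]
 [0.561 0.111 0.201]
 [0.561 0.124 0.188]
 [0.559 0.121 0.202]
 [0.558 0.118 0.206]
 [0.559 0.116 0.202]
 [0.559 0.114 0.197]
 [0.561 0.111 0.183]
 [0.559 0.119 0.184]
 [0.559 0.116 0.183]]
0.155 0.18 171
((0.5673507452011108, 0.1060691624879837), (0.23026469349861145, 0.034053560346364975), 76.68480682373047) [0.55905753 0.07945183 0.16928804]
0.006 0.018 5337
((0.6102816462516785, 0.13793188333511353), (0.3852444291114807, 0.2940976321697235), 77.69762420654297) [0.5774962  0.14462871 0.01065292]
```

View pics/crop1.png

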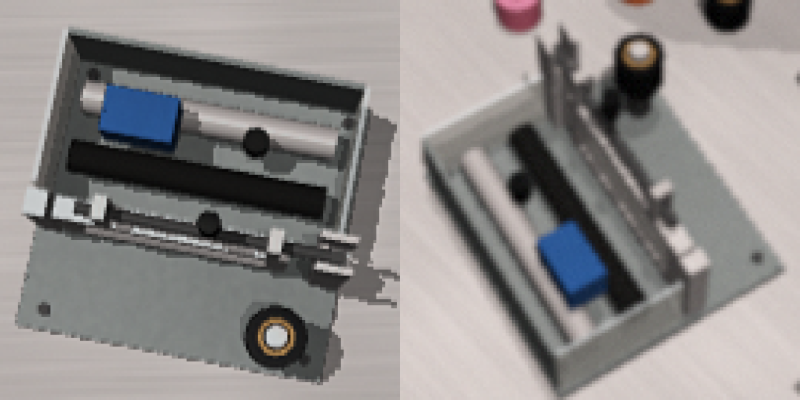

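Run:
```python
from h import *
Y=np.deg2rad(167.5)
bot.move_pose([.490,.075,.31],q(Y))
o=telemetry.get_obs(); print(o['time_s'],o['eef_pos'],o['joint_positions'].round(2))
p,d=snap('wrist','w1')
P=cloud('w1')
reg=P.reshape(-1,3)
n=np.linalg.norm(reg[:,:2]-[.477,.062],axis=1)
w=reg[(n<.04)&(reg[:,2]>.119)&(reg[:,2]<.128)]; print('roll',len(w),cv2.minAreaRect(w[:,:2].astype(np.float32)),cv2.minEnclosingCircle(w[:,:2].astype(np.float32)))
w=reg[(n<.04)&(reg[:,2]>.131)&(reg[:,2]<.138)]; print('tip',len(w),w.size and cv2.minEnclosingCircle(w[:,:2].astype(np.float32)))
n=np.linalg.norm(reg[:,:2]-[.567,.118],axis=1)
w=reg[(n<.03)&(reg[:,2]>.205)&(reg[:,2]<.22)]; print('knob',len(w),w.size and (cv2.minEnclosingCircle(w[:,:2].astype(np.float32)),w.mean(0)))
w=reg[(reg[:,0]>.5)&(reg[:,2]>.165)&(reg[:,2]<.176)]; print('guides',len(w),w.size and cv2.minAreaRect(w[:,:2].astype(np.float32)))
w=reg[(reg[:,0]>.5)&(reg[:,2]>.112)&(reg[:,2]<.123)]; print('rail',len(w),w.size and cv2.minAreaRect(w[:,:2].astype(np.float32)))
```

```text
2.275 [0.49009038 0.07431076 0.30984588] [ 0.    0.2  -0.06  1.3  -0.    0.22]
roll 1702 ((0.4758976697921753, 0.06018323823809624), (0.05450592190027237, 0.05497816577553749), 78.0028305053711) ((0.47621631622314453, 0.060545869171619415), 0.027885260060429573)
tip 306 ((0.4762780964374542, 0.06045462563633919), 0.010541575960814953)
knob 409 (((0.5684147477149963, 0.1160188689827919), 0.010196792893111706), array([0.56709772, 0.11587419, 0.21006512]))
guides 1160 ((0.5646562576293945, 0.10453471541404724), (0.23151859641075134, 0.03481549769639969), 78.35698699951172)
rail 2561 ((0.5930310487747192, 0.0016238093376159668), (0.16274958848953247, 0.5555989146232605), 11.986462593078613)
```

View pics/w1.png

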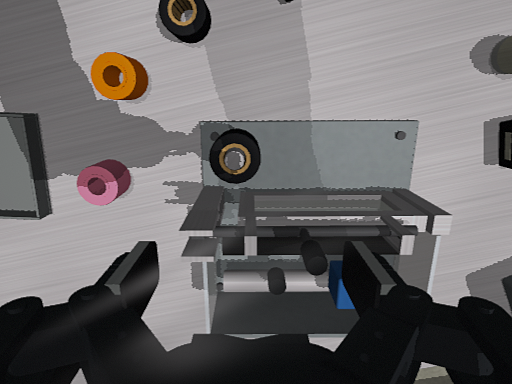

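The wrist view shows the black roll on the spindle (236,157), the knob (313,255), and the gate parallel to the jaws. The unit's yaw is about -12°. Next I pick up the roll.

Run:
```python
from h import *
Y=np.deg2rad(168)
c=[.4762,.0605]
bot.move_pose([*c,.20],q(Y))
bot.move_linear([*c,.084],feed=.12)
set_gripper(.045)
o=telemetry.get_obs(); print(o['time_s'],o['eef_pos'],o['grip_width'],o['ft_force'])
bot.move_linear([*c,.170],feed=.1)
o=telemetry.get_obs(); print(o['time_s'],o['eef_pos'],o['grip_width'],o['ft_force'])
snap('wrist','w2')
```

```text
4.3583 [0.47664536 0.06049664 0.08488293] 0.055021164384346795 [-2.23115836  0.83049918  8.44671356]
5.3667 [0.47575565 0.06049025 0.16939965] 0.05543903234285144 [ 0.25820937  1.23524248 -1.47092247]
```

View pics/w2.png

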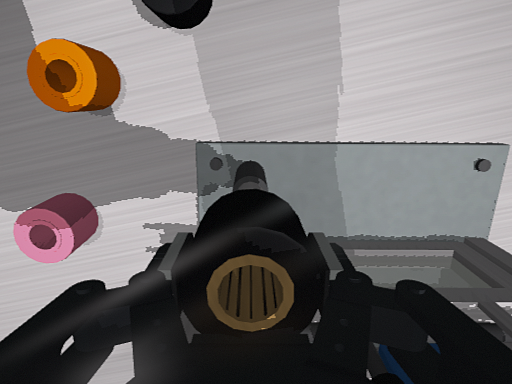

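Run:
```python
from h import *
P=cloud('w2')
for u,v in [(215,290),(290,290),(250,325),(250,262),(225,310),(250,230),(250,200)]: print(u,v,P[v,u].round(4))
reg=P[255:335,195:305].reshape(-1,3); reg=reg[np.isfinite(reg).all(1)]
print(reg[:,2].min(),reg[:,2].max())
best=None
rng=np.random.default_rng(0)
for _ in range(500):
    a,b,c=reg[rng.choice(len(reg),3)]; n=np.cross(b-a,c-a); l=np.linalg.norm(n)
    if l<1e-5: continue
    n/=l; k=abs((reg-a)@n)<.001
    if best is None or k.sum()>best.sum(): best=k
w=reg[best]; print(len(w),w.mean(0)); print(np.linalg.svd(w-w.mean(0))[2][2])
```

```text
215 290 [0.4709 0.0478 0.2091]
290 290 [0.4772 0.0754 0.2084]
250 325 [0.4892 0.0574 0.2088]
250 262 [0.462  0.0631 0.2092]
225 310 [0.4816 0.049  0.2072]
250 230 [0.4499 0.0657 0.2088]
250 200 [0.4487 0.066  0.1783]
0.13878993254888525 0.2420071711215969
5282 [0.47660663 0.05992004 0.20838471]
[-0.00495004 -0.00108309 -0.99998716]
```

The plane fit says the roll is upright. Placing it in the tray.

Run:
```python
from h import *
Y=np.deg2rad(165)
c=[.426,-.297]
bot.move_pose([*c,.15],q(Y))
bot.move_linear([*c,.0155],feed=.12)
o=telemetry.get_obs(); print(o['time_s'],o['eef_pos'],o['grip_width'],o['ft_force'])
set_gripper(.085)
o=telemetry.get_obs(); print(o['time_s'],o['grip_width'],o['ft_force'])
bot.move_linear([*c,.15],feed=.15)
# over the knob, seen on the way
bot.move_pose([.535,.11,.30],q(np.deg2rad(168)))
o=telemetry.get_obs(); print(o['time_s'],o['eef_pos'])
snap('wrist','w3'); snap('top','t3')
P=cloud('w3'); reg=P.reshape(-1,3)
n=np.linalg.norm(reg[:,:2]-[.567,.118],axis=1)
w=reg[(n<.03)&(reg[:,2]>.205)&(reg[:,2]<.22)]; print('knob',len(w),w.size and (cv2.minEnclosingCircle(w[:,:2].astype(np.float32)),w.mean(0)))
w=reg[(reg[:,0]>.5)&(reg[:,2]>.165)&(reg[:,2]<.176)]; print('guides',len(w),w.size and cv2.minAreaRect(w[:,:2].astype(np.float32)))
P=cloud('t3')[200:280,340:420].reshape(-1,3); w=P[P[:,2]>.045]; print('roll in tray',len(w),w.min(0),w.max(0),np.median(w,0))
a=cv2.imread('pics/w3.png'); b=cv2.resize(cv2.imread('pics/t3.png')[190:290,330:430],(288,288)); b=cv2.copyMakeBorder(b,0,96,0,0,0)
cv2.imwrite('pics/v3.png',np.hstack([a,b]))
```

```text
8.05 [ 0.42642923 -0.29732509  0.01609096] 0.055610025184682506 [-0.85270662  0.61835662 -1.32149734]
8.4583 0.08482987709715528 [ 0.08689987 -0.88457585  0.38093609]
11.15 [0.5349754  0.10907615 0.299465  ]
knob 466 (((0.5684037804603577, 0.11624899506568909), 0.009891052730381489), array([0.56741364, 0.11619087, 0.21018883]))
guides 1309 ((0.5648665428161621, 0.10448691248893738), (0.23161035776138306, 0.034779783338308334), 78.4290771484375)
roll in tray 262 [ 0.39789142 -0.32206626  0.04520742] [ 0.45148143 -0.26699145  0.05878064] [ 0.42539042 -0.29337232  0.0517167 ]
```

View pics/v3.png

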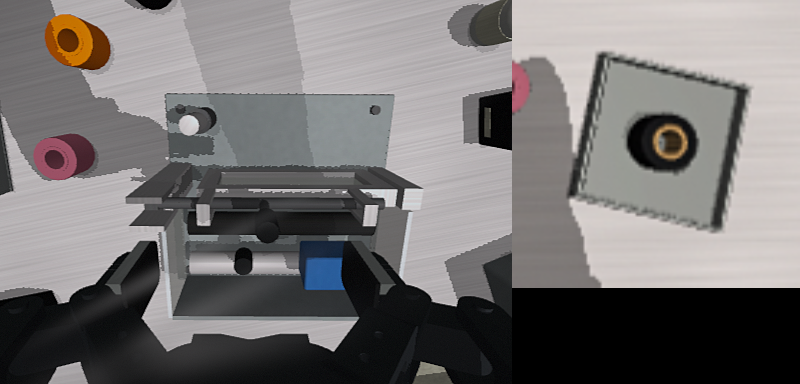

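The roll stands upright in the tray centre, and the spindle is empty. The knob is at (266,232) in the wrist image; the black round at (243,262) is a low look-alike inside the housing. Next I grasp the knob and lift it.

Run:
```python
from h import *
Y=np.deg2rad(168.2); k=np.array([.5682,.1162])
set_gripper(.05)
bot.move_pose([*k,.235],q(Y))
bot.move_linear([*k,.178],feed=.1)
set_gripper(.012)
def st(s):
    o=telemetry.get_obs(); print(s,round(o['time_s'],2),o['eef_pos'].round(4),o['grip_width'].round(4) if hasattr(o['grip_width'],'round') else o['grip_width'],o['ft_force'].round(2))
st('grip')
for dz in (.006,.012,.0155):
    bot.move_linear([*k,.178+dz],feed=.05); st('lift')
p,d=snap('wrist','w4')
P=cloud('w4'); reg=P.reshape(-1,3)
n=np.linalg.norm(reg[:,:2]-k,axis=1)
w=reg[(n<.02)&(reg[:,2]>.205)&(reg[:,2]<.24)]; print('knob top',len(w),w.size and np.median(w,0))
```

```text
grip 13.18 [0.5687 0.1162 0.1788] 0.01835367293742842 [-0.22  0.73  5.54]
lift 13.45 [0.5684 0.1162 0.1842] 0.01846254486027506 [ 1.3   0.42 -1.35]
lift 13.72 [0.5684 0.1162 0.1903] 0.01810094384443383 [ 0.79  0.43 -0.88]
lift 13.97 [0.5683 0.1162 0.1937] 0.0187563078702975 [ 0.68 -0.05 -0.99]
knob top 4848 [0.56192193 0.11676165 0.22511813]
```

View pics/w4.png

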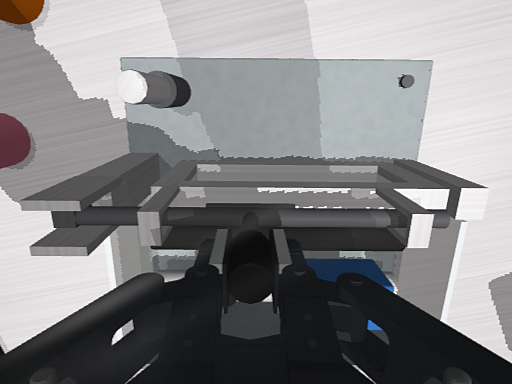

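The knob (250,265) is gripped and the bolt lifted about 15 mm with little force. Drawing in steps.

Run:
```python
from h import *
k=np.array([.5682,.1162]); a=np.deg2rad(78.2); y=np.array([np.cos(a),np.sin(a)])
for s in (.008,.016,.024,.032,.041):
    bot.move_linear([*(k+s*y),.1935],feed=.05)
    o=telemetry.get_obs(); print(s,round(o['time_s'],2),o['eef_pos'].round(4),round(float(o['grip_width']),4),o['ft_force'].round(2))
    if np.linalg.norm(o['ft_force'])>15: break
snap('wrist','w5')
```

```text
0.008 14.32 [0.57   0.1248 0.1935] 0.0186 [ 1.23  0.9  -1.09]
0.016 14.63 [0.5717 0.1325 0.1935] 0.0184 [ 0.8   0.69 -1.45]
0.024 14.94 [0.5733 0.1403 0.1935] 0.0185 [ 2.28  1.64 -1.57]
0.032 15.25 [0.5749 0.1481 0.1935] 0.0183 [ 2.66  1.46 -0.07]
0.041 15.58 [0.5768 0.157  0.1935] 0.0185 [ 2.26  1.13 -0.16]
```

View pics/w5.png

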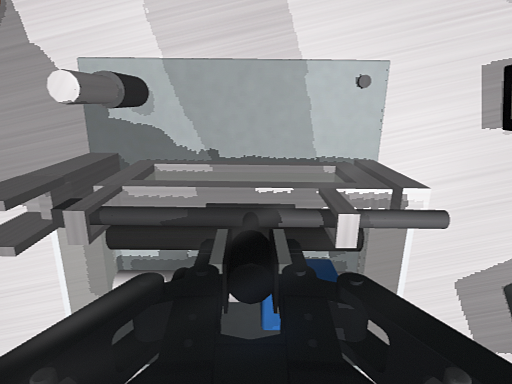

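The bolt is drawn and its nose is back at the guide (75,210). Swinging the gate about the hinge.

Run:
```python
from h import *
k=np.array([.5682,.1162]); a=np.deg2rad(78.2); y=np.array([np.cos(a),np.sin(a)])
h=k+.15*y; r=.107
bot.move_linear([*(h-r*y),.1935],feed=.05)
for t in np.linspace(0,.45,7)[1:]:
    b=a-t
    bot.move_linear([*(h-r*np.array([np.cos(b),np.sin(b)])),.1935],q(np.deg2rad(168.2)-t),feed=.03)
    o=telemetry.get_obs(); print(round(t,3),round(o['time_s'],2),o['eef_pos'].round(4),round(float(o['grip_width']),4),o['ft_force'].round(2))
    if np.linalg.norm(o['ft_force'])>25: break
bot.sleep(.5)
print(telemetry.get_obs()['ft_force'])
snap('wrist','w6'); snap('top','t6')
a_=cv2.imread('pics/w6.png'); b=cv2.resize(cv2.imread('pics/t6.png')[105:245,160:300],(288,288),interpolation=3); b=cv2.copyMakeBorder(b,0,96,0,0,0)
cv2.imwrite('pics/v6.png',np.hstack([a_,b]))
for f in('t6','w6'):
    g=cloud(f).reshape(-1,3); w=g[(np.linalg.norm(g[:,:2]-h,axis=1)<.23)&(g[:,2]>.113)&(g[:,2]<.122)&((g[:,:2]-h)@[y[1],-y[0]]<-.005)]
    print(f,len(w)); 
    if len(w)>10: print(cv2.minAreaRect(w[:,:2].astype(np.float32)))
```

```text
0.075 16.3 [0.5694 0.1602 0.1937] 0.0181 [ 1.65 -0.54 -2.03]
0.15 16.72 [0.5619 0.1627 0.1936] 0.0184 [ 3.15 -0.01 -1.01]
0.225 17.13 [0.5545 0.1657 0.1936] 0.0182 [ 3.05  0.01 -2.42]
0.3 17.55 [0.5473 0.1692 0.1936] 0.0183 [ 4.1  -2.07 -2.24]
0.375 17.97 [0.5404 0.1733 0.1935] 0.0185 [ 3.74 -1.55 -1.3 ]
0.45 18.38 [0.5339 0.178  0.1936] 0.0184 [ 4.53 -1.4  -2.46]
[ 4.10634702 -2.24188783 -1.49063769]
t6 45
((0.4782542288303375, 0.10936476290225983), (0.07026028633117676, 0.027900051325559616), 59.17383575439453)
w6 5289
((0.5305337905883789, 0.18080353736877441), (0.24733321368694305, 0.04296893626451492), 59.6570930480957)
```

View pics/v6.png

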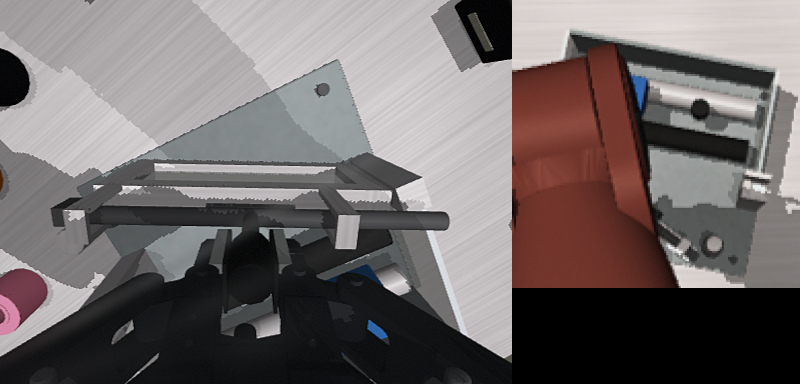

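The gate has swung with the jaws and its rail is parallel to them, so it is about 25° open. The knob is held at (250,260) and the reading is steady. Handing in.

Run:
```python
from h import *
P=cloud('t6')[200:280,340:420].reshape(-1,3); w=P[P[:,2]>.045]; print('roll',len(w),np.median(w,0))
o=telemetry.get_obs(); print(o['time_s'],o['grip_width'],abs(o['qd']).max())
bot.close_job()
```

```text
roll 257 [ 0.42543323 -0.29267271  0.05206305]
18.9833 0.018429551951931022 0.0010115117250934446
the job is handed in; nothing more can be done
```

I moved the roll from the spindle to the tray. I then lifted the bolt about 15 mm, drew it about 43 mm, swung the gate to about 0.45 rad, and handed in at 19 s of 53 s still holding the knob. No verdict is reported.

**Last checks:**
- **Roll:** it stands upright in the tray, within about 5 mm of the centre, with its top about 52 mm above the table.
- **Bolt:** the wrist force stayed under about 4 N during the lift and draw.
- **Knob:** it is still gripped, with the fingers 18.4 mm apart. The arm is still, with a steady wrist force of about 5 N, roughly what the closer would pull.

**Disagreement:** a rough rail fit from the depth data gave about 0.33 rad of opening, while the arm's pose and the wrist picture gave about 0.45 rad. I trust the second figure, because the fit also took in points that are not on the rail. Both lie within 0.30 to 0.60.

**Not checked:** I did not re-measure the cartons and the bottle at the end. No path was planned near them, and the force readings I took showed no bump.

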